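Roll the culture bottle into its rest and close the end stop

ROBOT

A 6-joint arm with a two-finger parallel gripper is mounted at the origin on the work surface. World frame = base frame: x ahead of the robot, y to its left, z up, the work surface at z = 0. Lengths are in m, angles in rad, forces in N, time in s.
With the tool pointing down it reaches from about 0.35 to 0.925 m from the base axis. Payload 6.4 kg.
Tool frame: the origin (TCP) lies on the centre line of the jaws, within the pads' length; the fingertips stand 19 mm ahead of it and the grasp point (between the pads) is the TCP (env.tip_reach is the distance from the TCP to the fingertips, in m); y points along the fingers, x is the direction in which the jaws open and shut, and the axes are right-handed (so a half turn about y gives the same grasp; the last joint's range is limited). The gripper opens to 85 mm and grips with 20 to 120 N. Pads are 22 mm wide; open, the fingers measure 114 mm over their backs; the gripper's body (76 mm by 85 mm) begins 54 mm behind the grasp point. The pads swing forward as they close: fully open they stand 13 mm farther back than shut.
Start: joints at [-1.275, 0.245, 1.558, -0, 1.339, -0.174], TCP at [0.294, -0.58, 0.25] pointing down, gripper open.
Joint ranges: [-3.13, 3.13], [-1.02, 2.26], [0.13, 2.54], [-0.95, 4.09], [0.21, 2.88], [-2.74, 2.74]. Speed limits (rad/s): [2.57, 2.57, 3.14, 3.14, 3.14, 3.14].

INTERFACE

Orientations are given as a rotation vector (axis times angle).
In Python, from bench import env gives the robot as it stands. The module is installed in compiled form; this text tells all that it offers.
- The arm moves only by the tool play_rows, never from a script. Its argument "targets" is one flat list of numbers, 5 for each row, row after row: the shift along the tool's x, y, z in m, then the turn about the tool's y in degrees, then the opening, from 0 (shut) to 1 (fully open). A call has 1 to 20 rows; each row is the pose to reach, as a shift and turn from the pose commanded when the call began, along the tool's axes at that moment; what a row does not reach only later rows make up. A row lasts 1/10 s, in which the tool goes at most 50 mm and 8.59 degrees, less where a joint would pass 70% of its speed; a pose out of reach is approached as far as the arm can. A call with a gripper value outside its range is refused whole. The fingers move at their own pace and stop on an object; "squeeze" is the grip in N (left out, the last holds). Time passes only in rows, so rows that repeat a pose let the fingers close. It gives the time, the measured TCP pose, the force and the opening at its end, in the units of the state.
- env.read_state(): the state, without advancing time (a new reading comes with each control period).
- env.read_camera(name): name is "scene" or "top" or "wrist"; returns (picture, depth): 420x560x3 uint8, blue, green, red; 420x560 float32, m along the optical axis (not along the pixel's ray), 0 where there is no reading.
- env.camera_params(name): a dict with "K" (3x3 intrinsics, pixels), "cam_to_world" (4x4, takes a point from camera to world coordinates). Camera axes: x right, y up, looking along -z (the intrinsics and any distortion apply to the point x, -y, -z); pixel columns grow to the right and rows downward; lengths in m; the calibration is good to about 2 mm. A picture is of the moment at which its call begins: read the wrist's pose just before it. camera_params takes no time and is no camera call; for the wrist camera it gives the pose at the moment of the call.
- env.close_job(): hands the job in, once; it reports no verdict.
The state is a dict: "time_s": time; "joints": joint angles; "joint_velocities": joint speeds; "joint_efforts": joint torques, N m; "tcp_pos": TCP position; "orientation": TCP orientation; "ft_force": force on the tool from outside, world axes, zero at the start; "ft_torque": the same for the moment, N m; "gripper_width": opening from 0.0 (shut) to 1.0 (fully open).
Only numpy, scipy, OpenCV 4.12 (cv2) and the standard library are available. Lean on these libraries where they do the work, as an engineer would, in place of code of your own. Each camera call takes 0.05 s, during which the arm holds its last target.

TASK

With the closed fingers on top of the lying white culture bottle, roll it along the bench, over the low yellow lip and down into the metal rest; roll it, do not lift or drag it, press gently and touch it only on its upper part, never low on its side. Then push the red end stop along its track until the bottle is held firmly, but not squeezed hard, between the stop and the sprung black end pad; let go, and leave the other things on the bench alone.

Things in the scene. Friction and masses are not known exactly. Their poses are not given: they have to be found in the camera images.
- bottle_mid (a point): Centre of the lying bottle: milky white, closed, empty, 76 mm across, 110 mm long, 0.15 to 0.3 kg; 38 mm above the bench. Own x axis along it, from ribbed blue cap (x = -55 mm) to flat base (+55); y and z turn as it rolls (z up at the start, green stripe on top). The wide rolling body spans x = -19 to +55 mm; the cap, 44 mm across, hangs clear of the bench.
- cap_end (a point): Centre of the bottle's cap end, 55 mm from bottle_mid. The bottle is hard and fairly grippy (friction 0.5 to 0.7) and stops rolling by itself when let go. It starts 135 to 175 mm from the seat on the seat's +y side, nearly parallel to the rest. It breaks under a push of more than 18 N from the fingers; a steady 4 to 9 N on top rolls it, also over the lip.
- seat (a point): Point on the line where the seated bottle's axis lies, 38 mm above the bench. Axes of the fixed rest: x along the seated bottle, from the robot to the end pad; y level, to the side the bottle comes from; z up. Back stop (20 mm high) begins at y = -35 mm: the seated bottle has 1.5 mm play in y. The black end pad, 58 mm high, y -45 to +31, has its face at x = +54 to +80 mm, set anew each time.
- lip (a point): Middle of the top of the yellow lip on the bench that the bottle must roll over: 4 mm high, 12 mm wide, 92 mm long, parallel to the rest's x axis, from y = +18.5 to +30.5 mm in the seat's frame. Once over it the bottle drops 4 mm back to the bench and stays between lip and back stop.
- stop (a joint): Travel of the red end stop along the rest's +x in m: 0 = drawn back to the robot, 0.090 = end of track; starts at 0 to 0.006. Its brake takes a steady 10 N push and holds it where left. The bottle meets the end pad, a stiff spring (3 N per mm), at some reading of 0.047 to 0.073. Right squeeze while pushing: 7 to 11 N on the bottle, so 17 to 21 N on the stop; over 15 N on the bottle breaks it.
- stop_face (a point): Middle of the face of the red stop that meets the cap, 40 mm above the bench. The stop is an upright block 20 mm thick along the rest's x axis, 46 mm wide, from 12 to 68 mm above the bench.
- stop_back (a point): Middle of the opposite face of the red stop, on the robot's side, 40 mm above the bench: push here towards the rest's +x. The track under it is 10 mm high and 34 mm wide and reaches 37 mm behind this face when the stop is drawn back.
- tip_box: Pink box of yellow pipette tips, 122 x 86 x 72 mm, beyond the end pad. Origin under its centre. Leave it alone.
- tube_rack: Purple tube rack, 210 x 70 x 50 mm, to the left of the bottle. Origin under its centre. Leave it alone.
- dishes: Stack of three culture dishes, 90 mm across, 44 mm high. Origin under its centre. Leave it alone.
- reagent: Amber reagent bottle, standing, 60 mm across, 110 mm high, to the right of the rest. Origin under its centre. Leave it alone.
- jar: Clear jar with a white lid, 64 mm across, 75 mm high, to the right of the rest. Origin under its centre. Leave it alone.

How it is judged:
By the outcome, as a careful person would: the job done as asked, in the order asked, and still so for the second after the job is handed in, with the robot touching nothing.
It also fails if it takes over 72 s, if anything falls off the work surface, if the arm or the gripper's body presses on something with over 40 N, if the wrist force passes 120 N, or if a joint passes its speed limit or range.

## Working session

There is one attempt and no reset: what is moved stays moved. The work goes in short steps, Python scripts to look and compute and a tool call to move; the robot and the scene stay as the last step left them, time stands still between calls to the robot, and variables do not carry over. Pictures are saved under pics/ and viewed, and the job is handed in when it is done.

Besides the shell and the picture viewer there is one more tool, called in YAML: its name, and indented under it one key for each argument. play_rows: Moves the arm, as the interface text tells. Its arguments: {"type":"object","properties":{"targets":{"type":"array","items":{"type":"number"}},"squeeze":{"type":"number"}},"required":["targets"]}

```bash
mkdir -p pics; ls; cat > h.py <<'E'
from bench import env
import numpy as np, cv2
from scipy.spatial.transform import Rotation as R
def cam(n):
    P=env.camera_params(n); im,d=env.read_camera(n); return im,d,np.array(P['K']),np.array(P['cam_to_world']),P
def pts(d,K,T,us,vs,z=None):
    us=np.asarray(us,float);vs=np.asarray(vs,float)
    x=(us-K[0,2])/K[0,0];y=(vs-K[1,2])/K[1,1]
    ray=np.stack([x,-y,-np.ones_like(x)],-1)
    if z is None:
        D=d[vs.astype(int),us.astype(int)]
        return (ray*D[...,None])@T[:3,:3].T+T[:3,3]
    w=ray@T[:3,:3].T
    return T[:3,3]+w*((z-T[2,3])/w[...,2])[...,None]
E
python3 - <<'E'
from h import *
print(env.read_state())
for n in ('scene','top'):
    im,d,K,T,P=cam(n); cv2.imwrite(f'pics/{n}0.png',im); np.savez(f'{n}0.npz',im=im,d=d,K=K,T=T); print(n,P)
E
```

```text
pics
{'time_s': 0.0, 'joints': array([-1.27513040e+00,  2.45833986e-01,  1.55902864e+00, -1.80457049e-05,
        1.33869442e+00, -1.74090739e-01]), 'joint_velocities': array([ 0.00045254,  0.00194561, -0.00056549,  0.00169468, -0.00017738,
       -0.00078396]), 'joint_efforts': array([-1.38293697e-03, -4.29510498e+01, -3.26129651e+01, -2.16359540e-04,
        5.30672434e-03, -1.79244080e-05]), 'tcp_pos': array([ 0.29408598, -0.57907541,  0.24915968]), 'orientation': array([-1.39422499,  0.8576613 , -0.85523422]), 'ft_force': array([-0.41465034,  0.30383063, -0.02167245]), 'ft_torque': array([-0.02495135, -0.02758443, -0.01191208]), 'gripper_width': 0.999575767517319}
scene {'K': array([[424.37177669,   0.        , 280.27368513],
       [  0.        , 424.37177669, 206.92137401],
       [  0.        ,   0.        ,   1.        ]]), 'cam_to_world': array([[ 0.78922944, -0.33038757,  0.51764945,  1.14959067],
       [ 0.6139941 ,  0.40899871, -0.67507873, -0.70694174],
       [ 0.01131967,  0.85062572,  0.52564984,  0.6092381 ],
       [ 0.        ,  0.        ,  0.        ,  1.        ]])}
top {'K': array([[528.43666609,   0.        , 283.09830346],
       [  0.        , 528.43666609, 205.4635699 ],
       [  0.        ,   0.        ,   1.        ]]), 'cam_to_world': array([[ 0.02418679,  0.98808666, -0.15198605,  0.33739679],
       [-0.99970305,  0.02345437, -0.00661016, -0.02166976],
       [-0.00296667,  0.1521008 ,  0.98836053,  1.72592334],
       [ 0.        ,  0.        ,  0.        ,  1.        ]])}
```

View pics/scene0.png

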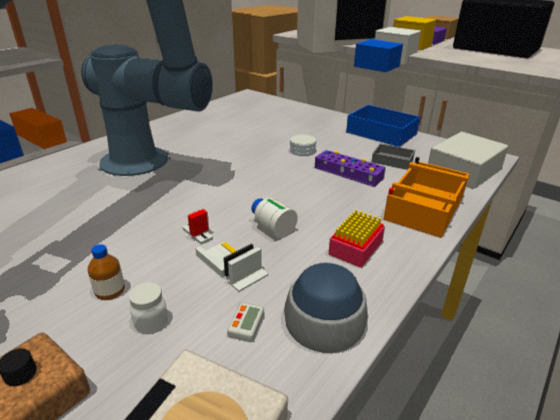

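View pics/top0.png

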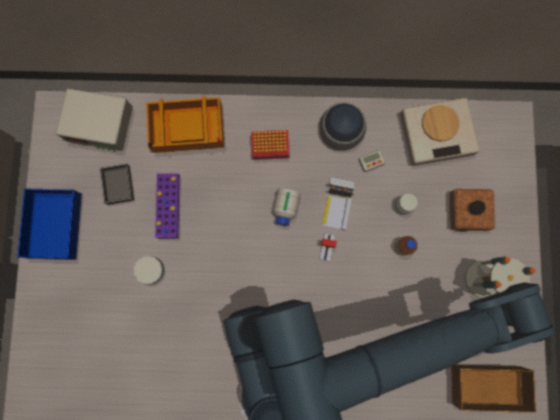

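The scene view shows the bottle at about (273,216), the red stop at (199,224), and the rest, lip and pad around (232,260). In the top view the bottle is at (287,205), the lip at (327,207), the stop at (328,243) and the pad at (341,187). The path between bottle and rest is clear. Next I'll zoom in and measure.

```bash
python3 - <<'E'
from h import *
a=np.load('top0.npz');im,d,K,T=[a[k] for k in('im','d','K','T')]
c=im[165:270,255:395]; big=cv2.resize(c,None,fx=5.5,fy=5.5,interpolation=cv2.INTER_CUBIC); cv2.imwrite('pics/topz.png',big)
b=np.load('scene0.npz');c=b['im'][185:300,180:320];cv2.imwrite('pics/scz.png',cv2.resize(c,None,fx=5,fy=5,interpolation=cv2.INTER_CUBIC))
def masks(im):
    h=cv2.cvtColor(im,cv2.COLOR_BGR2HSV);H,S,V=cv2.split(h)
    return dict(red=((H<8)|(H>172))&(S>150)&(V>80),yel=(H>20)&(H<33)&(S>140)&(V>100),blue=(H>105)&(H<125)&(S>120)&(V>60),green=(H>45)&(H<85)&(S>80))
for n,s,box in (('top',a,(165,270,255,395)),('scene',b,(185,300,180,320))):
    m=masks(s['im'])
    for k,z in (('red',.068),('yel',.004),('blue',.038),('green',.076)):
        mm=np.zeros_like(m[k]);r0,r1,c0,c1=box;mm[r0:r1,c0:c1]=m[k][r0:r1,c0:c1]
        N,l,st,ce=cv2.connectedComponentsWithStats(mm.astype(np.uint8))
        for i in range(1,N):
            if st[i,4]<6: continue
            vs,us=np.where(l==i); rr=cv2.minAreaRect(np.stack([us,vs],1).astype(np.float32))
            box_=cv2.boxPoints(rr)
            print(n,k,st[i],ce[i].round(1),'P@z',pts(s['d'],s['K'],s['T'],[ce[i][0]],[ce[i][1]],z).round(4), 'depth med',np.median(pts(s['d'],s['K'],s['T'],us,vs),0).round(4))
            print('   corners',pts(s['d'],s['K'],s['T'],box_[:,0],box_[:,1],z)[:,:2].round(4).tolist())
E
```

```text
top red [322 240  14   7  75] [328.6 242.8] P@z [[ 0.4773 -0.1563  0.068 ]] depth med [ 0.4769 -0.1569  0.0674]
   corners [[0.4721, -0.1339], [0.489, -0.1365], [0.483, -0.1783], [0.4662, -0.1757]]
top yel [323 198   7  25  61] [326.  209.8] P@z [[ 0.5913 -0.1519  0.004 ]] depth med [ 0.5907 -0.1516  0.0055]
   corners [[0.5508, -0.1404], [0.6317, -0.1554], [0.6304, -0.163], [0.5494, -0.148]]
top blue [277 217  12   8  72] [282.2 220.3] P@z [[ 0.5486 -0.0088  0.038 ]] depth med [ 0.5467 -0.0083  0.0584]
   corners [[0.5426, 0.0111], [0.5626, 0.0067], [0.5546, -0.0283], [0.5347, -0.0239]]
top green [284 193   5  17  31] [286.  201.1] P@z [[ 0.6053 -0.0196  0.076 ]] depth med [ 0.6053 -0.0195  0.0768]
   corners [[0.5803, -0.0117], [0.6321, -0.0218], [0.631, -0.0272], [0.5792, -0.0171]]
scene red [188 209  20  27 406] [197.8 222.1] P@z [[ 0.5106 -0.1824  0.068 ]] depth med [ 0.4873 -0.1628  0.0486]
   corners [[0.4552, -0.165], [0.4815, -0.1305], [0.5618, -0.1978], [0.5371, -0.2287]]
scene yel [222 243  14  10  64] [228.7 247.4] P@z [[ 0.5704 -0.1483  0.004 ]] depth med [ 0.572  -0.149   0.0052]
   corners [[0.5474, -0.1501], [0.5429, -0.1362], [0.5903, -0.1457], [0.5942, -0.159]]
scene blue [252 199  11  13  56] [255.5 203.8] P@z [[ 0.5277 -0.0016  0.038 ]] depth med [ 0.5432 -0.0217  0.0546]
   corners [[0.5289, -0.0279], [0.5066, 0.0328], [0.5251, 0.0278], [0.5464, -0.0321]]
scene green [268 199  16  10  43] [275.5 203.8] P@z [[ 0.6066 -0.018   0.076 ]] depth med [ 0.6082 -0.0201  0.0779]
   corners [[0.5807, -0.018], [0.5767, -0.0084], [0.6313, -0.0186], [0.6347, -0.0278]]
```

View pics/topz.png

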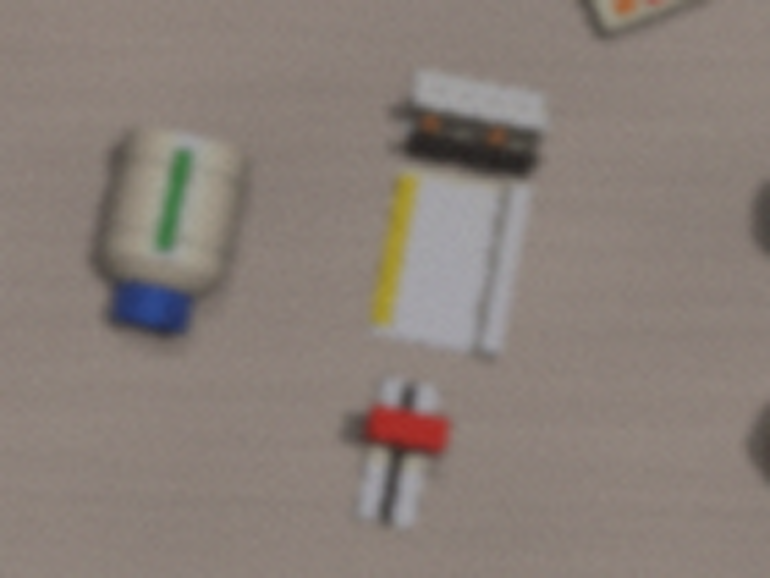

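View pics/scz.png

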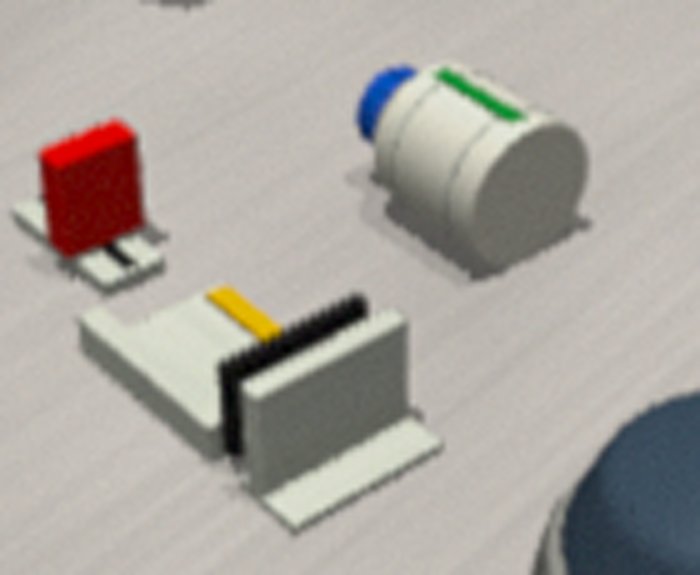

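```bash
cat >> h.py <<'E'
def tool():
    s=env.read_state(); return np.array(s['tcp_pos']),R.from_rotvec(s['orientation']).as_matrix(),np.array(s['ft_force']),s
E
python3 - <<'E'
from h import *
p,M,f,s=tool()
print(M.round(4)); print('yaw of tool x',np.degrees(np.arctan2(M[1,0],M[0,0])))
# target: TCP above the middle between bottle & rest; tool x along rest +y (yaw 79.5) or -100.5
print('tip_reach',env.tip_reach)
for g in [(0.58,-0.09,0.36),(0.6,-0.02,0.2)]:
    print(g,(M.T@(np.array(g)-p)).round(4))
P=env.camera_params('wrist');T=np.array(P['cam_to_world']);print((M.T@(T[:3,3]-p)).round(4),(M.T@T[:3,:3]).round(3),P['K'])
E
```

```text
[[ 4.527e-01 -6.000e-04  8.916e-01]
 [-8.916e-01  1.700e-03  4.527e-01]
 [-1.800e-03 -1.000e+00  3.000e-04]]
yaw of tool x -63.0810664713743
tip_reach 0.019
(0.58, -0.09, 0.36) [-0.3069 -0.11    0.4764]
(0.6, -0.02, 0.2) [-0.3599  0.0501  0.5259]
[-0.0007 -0.123   0.0812] [[ 1.     0.     0.001]
 [ 0.001  0.314 -0.95 ]
 [-0.     0.95   0.314]] [[367.79385459   0.         282.06561105]
 [  0.         367.79385459 200.68607865]
 [  0.           0.           1.        ]]
```

```bash
python3 - <<'E'
from h import *
p,M,f,s=tool()
for g in [(0.63,-0.10,0.30)]:
    print(g,(M.T@(np.array(g)-p)).round(4))
E
```

```text
(0.63, -0.1, 0.3) [-0.2752 -0.0501  0.5164]
```

play_rows:
  targets: [-0.006,-0.001,0.01,0.8,0,-0.017,-0.003,0.031,2.3,0,-0.033,-0.006,0.062,4.5,0,-0.052,-0.01,0.098,7.1,0,-0.074,-0.014,0.139,10.1,0,-0.096,-0.018,0.181,13.1,0,-0.118,-0.022,0.222,16.1,0,-0.14,-0.026,0.263,19.1,0,-0.162,-0.03,0.304,22.1,0,-0.184,-0.034,0.346,25.1,0,-0.206,-0.038,0.387,28.1,0,-0.226,-0.041,0.423,30.8,0,-0.242,-0.044,0.454,33,0,-0.256,-0.047,0.48,34.9,0,-0.267,-0.049,0.5,36.4,0,-0.272,-0.05,0.511,37.1,0,-0.275,-0.05,0.516,37.5,0,-0.275,-0.05,0.516,37.5,0,-0.275,-0.05,0.516,37.5,0,-0.275,-0.05,0.516,37.5,0]
  squeeze: 30

```text
time_s: 2.1
tcp_pos: [0.6294, -0.1013, 0.3002]
orientation: [-1.116, 1.345, -1.344]
ft_force: [-0.5, -0.3, -1.1]
gripper_width: -0.004
```

```bash
python3 - <<'E'
from h import *
p,M,f,s=tool();print(p,M.round(4),f,s['joints'].round(3))
im,d,K,T,P=cam('wrist');cv2.imwrite('pics/w1.png',im);np.savez('w1.npz',im=im,d=d,K=K,T=T)
E
```

```text
[ 0.62944645 -0.10133207  0.30018506] [[-1.846e-01 -3.000e-04  9.828e-01]
 [-9.828e-01  0.000e+00 -1.846e-01]
 [ 0.000e+00 -1.000e+00 -3.000e-04]] [-0.45994564 -0.33608584 -1.05170217] [-0.337  0.18   1.542 -0.     1.42   1.419]
```

View pics/w1.png

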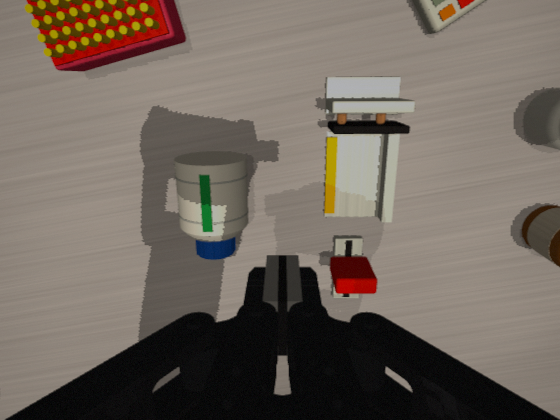

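The wrist view has +x of the rest pointing up. It shows the bottle at (210,205) with its stripe at (206,203), the lip at (331,175), the red stop at (353,275), the black pad at (368,127) and the fingertips at (283,262).

```bash
python3 - <<'E'
from h import *
a=np.load('w1.npz');im,d,K,T=[a[k] for k in('im','d','K','T')]
h=cv2.cvtColor(im,cv2.COLOR_BGR2HSV);H,S,V=cv2.split(h)
def big(m,box):
    r0,r1,c0,c1=box;mm=np.zeros(m.shape,np.uint8);mm[r0:r1,c0:c1]=m[r0:r1,c0:c1]
    N,l,st,ce=cv2.connectedComponentsWithStats(mm);i=1+np.argmax(st[1:,4]);print('bbox',st[i],ce[i].round(1));vs,us=np.where(l==i);return us,vs
def line(us,vs,z,nm):
    P=pts(d,K,T,us,vs,z)[:,:2];c=P.mean(0);u,sv,vt=np.linalg.svd(P-c,full_matrices=False);v=vt[0]*np.sign(vt[0,0])
    q=(P-c)@v;w=(P-c)@np.array([-v[1],v[0]])
    print(nm,c.round(4),'ang',np.degrees(np.arctan2(v[1],v[0])).round(2),'len',(np.percentile(q,99.5)-np.percentile(q,.5)).round(4),'wid',(np.percentile(w,98)-np.percentile(w,2)).round(4),'ends',(c+v*q.min()).round(4),(c+v*q.max()).round(4));return c,v
c,v=line(*big((H>18)&(H<35)&(S>140)&(V>100),(120,225,315,345)),.004,'lip')
g,gv=line(*big((H>45)&(H<85)&(S>90),(165,240,190,220)),.076,'stripe')
us,vs=big(((H<8)|(H>172))&(S>120),(240,310,320,390))
D=pts(d,K,T,us,vs);top=D[:,2]>.063;print('red z',np.percentile(D[:,2],[5,50,95]))
rr=cv2.minAreaRect(pts(d,K,T,us[top],vs[top],.068)[:,:2].astype(np.float32));print('stop top',rr)
# rest frame from lip
th=np.arctan2(v[1],v[0]);ex=np.array([np.cos(th),np.sin(th)]);ey=np.array([-ex[1],ex[0]])
seat=c-0.0245*ey
def fr(P):P=np.atleast_2d(P)[:,:2];return np.stack([(P-seat)@ex,(P-seat)@ey],1)
print('th',np.degrees(th),'seat',seat)
print('stripe',fr(g))
rt=fr(pts(d,K,T,us[top],vs[top],.068));print('stop top frame x',np.percentile(rt[:,0],[1,99]),'y',np.percentile(rt[:,1],[1,99]))
# pad: black region
us,vs=big(((V<45)).astype(np.uint8),(118,136,320,415)); q=pts(d,K,T,us,vs,.058); print('pad',np.percentile(fr(q)[:,0],[1,50,99]),np.percentile(fr(q)[:,1],[1,99]))
qd=pts(d,K,T,us,vs);print('pad depth z',np.percentile(qd[:,2],[5,50,95]),'x',np.percentile(fr(qd)[:,0],[5,50,95]))
# bottle body points
box=(140,260,165,255);vv,uu=np.mgrid[140:262,165:255];uu=uu.ravel();vv=vv.ravel();B=pts(d,K,T,uu,vv);F=fr(B)
ok=(B[:,2]>.05)&(B[:,2]<.09);B=B[ok];F=F[ok];print('bottle>50mm x',np.percentile(F[:,0],[.5,99.5]),'y',np.percentile(F[:,1],[1,99]),'zmax',np.percentile(B[:,2],99))
for x0 in np.arange(F[:,0].min()-.0,F[:,0].max(),.008):
    s=(F[:,0]>=x0)&(F[:,0]<x0+.008)
    if s.sum()>10:
        A=np.c_[F[s,1],B[s,2],np.ones(s.sum())];b=(F[s,1]**2+B[s,2]**2);k=np.linalg.lstsq(A,b,rcond=None)[0]
        print(round(x0+.004,4),s.sum(),'cy',(k[0]/2).round(4),'cz',(k[1]/2).round(4),'r',np.sqrt(k[2]+k[0]**2/4+k[1]**2/4).round(4))
E
```

```text
bbox [324 137  13  76 777] [330.1 174.3]
lip [ 0.5936 -0.1505] ang -10.27 len 0.0906 wid 0.0115 ends [ 0.5478 -0.1422] [ 0.637  -0.1583]
bbox [199 175  14  57 547] [205.5 202.9]
stripe [ 0.6075 -0.0182] ang -11.06 len 0.059 wid 0.0092 ends [ 0.5779 -0.0124] [ 0.6358 -0.0238]
bbox [ 330  256   47   39 1534] [352.5 275.3]
red z [0.01806182 0.05859641 0.06784329]
stop top ((0.49211350083351135, -0.15590229630470276), (0.04481353983283043, 0.04031712934374809), 83.05299377441406)
th -10.265963339389609 seat [ 0.58922688 -0.17457994]
stripe [[-0.00989158  0.1571078 ]]
stop top frame x [-0.11888094 -0.09763766] y [-0.02155307  0.022129  ]
bbox [328 121  81  13 886] [367.4 127.1]
pad [0.05598037 0.06165766 0.06767173] [-0.04246992  0.03436457]
pad depth z [0.01920801 0.05645548 0.05824313] x [0.05657863 0.06146052 0.06332315]
bottle>50mm x [-0.07930564  0.02894474] y [0.12174522 0.18979738] zmax 0.07678208736806777
-0.077 196 cy 0.1576 cz 0.0385 r 0.021
-0.069 210 cy 0.1575 cz 0.0387 r 0.0209
-0.061 150 cy 0.1572 cz 0.0394 r 0.0203
-0.053 163 cy 0.1565 cz 0.042 r 0.0285
-0.045 360 cy 0.1571 cz 0.0378 r 0.0372
-0.037 456 cy 0.1571 cz 0.0381 r 0.0373
-0.029 472 cy 0.157 cz 0.0384 r 0.0373
-0.021 480 cy 0.1569 cz 0.0385 r 0.0371
-0.013 497 cy 0.1567 cz 0.0384 r 0.0371
-0.005 504 cy 0.1567 cz 0.0384 r 0.0372
0.003 517 cy 0.1565 cz 0.0384 r 0.0372
0.011 521 cy 0.1565 cz 0.0383 r 0.0374
0.019 541 cy 0.1564 cz 0.0379 r 0.0375
0.027 664 cy 0.1551 cz 0.0536 r 0.0232
```

Measured in the rest frame:

| Item | Value |
|---|---|
| Bottle axis | y = 157 mm, yaw −0.7° |
| Bottle body | x = −44 to +29 mm |
| Cap end | x = −80 mm |
| Stop face | x ≈ −98 mm |
| Pad face | x ≈ +55 mm |
| Rest x axis | −10.3° in world |

Tool x lies along −y of the rest and tool z along +x. I'll go above the bottle and probe the contact stiffness.

play_rows:
  targets: [-0.004,0.01,-0.002,0,0,-0.012,0.03,-0.006,0,0,-0.024,0.06,-0.011,0,0,-0.037,0.092,-0.017,0,0,-0.05,0.125,-0.023,0,0,-0.062,0.155,-0.029,0,0,-0.071,0.177,-0.034,0,0,-0.076,0.189,-0.036,0,0,-0.078,0.195,-0.037,0,0,-0.078,0.195,-0.037,0,0,-0.078,0.195,-0.037,0,0,-0.078,0.195,-0.037,0,0]

```text
time_s: 3.35
tcp_pos: [0.6089, -0.0179, 0.1068]
orientation: [-1.114, 1.342, -1.346]
ft_force: [-0.2, 0.4, -0.0]
gripper_width: 0.003
```

```bash
cat >> h.py <<'E'
th=np.radians(-10.27);ex=np.array([np.cos(th),np.sin(th)]);ey=np.array([-ex[1],ex[0]]);seat=np.array([0.5892,-0.1746])
def fr(P):
    P=np.atleast_2d(P)[:,:2];return np.stack([(P-seat)@ex,(P-seat)@ey],1)
E
python3 - <<'E'
from h import *
p,M,f,s=tool();print(s['time_s'],fr(p),'tip z',p[2]-.019,f)
im,d,K,T,P=cam('wrist');cv2.imwrite('pics/w2.png',im)
vv,uu=np.mgrid[200:420,200:360];D=d[200:420,200:360];print([ (r,np.round([im[r,262:304:3,1]],0).tolist()) for r in (262,275)])
E
```

```text
3.35 [[-0.00852986  0.15765667]] tip z 0.08780781276561268 [-0.22446216  0.37238309 -0.00096768]
[(262, [[99, 92, 56, 57, 54, 55, 11, 10, 33, 54, 53, 54, 66, 99]]), (275, [[14, 47, 54, 52, 55, 49, 8, 8, 27, 55, 56, 54, 52, 11]])]
```

View pics/w2.png

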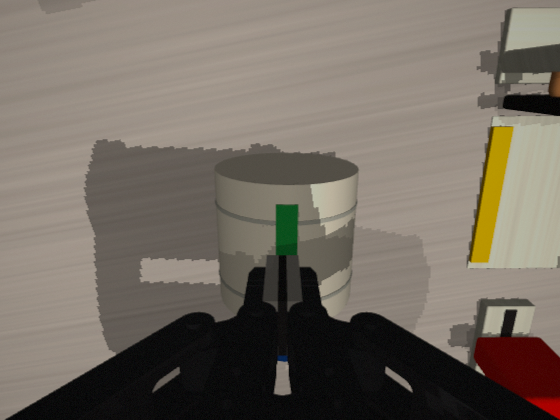

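The fingers are centred over the stripe at about (287,235), with roughly 12 mm to go. I'm lowering to near contact and then probing in small steps.

play_rows:
  targets: [0,0.003,0,0,0,0,0.006,0,0,0,0,0.009,0,0,0,0,0.0095,0,0,0,0,0.0095,0,0,0,0,0.0095,0,0,0]

```text
time_s: 4.0
tcp_pos: [0.6079, -0.0173, 0.0958]
orientation: [-1.116, 1.344, -1.344]
ft_force: [-0.1, -0.9, 0.4]
gripper_width: -0.0
```

play_rows:
  targets: [0,0.0005,0,0,0,0,0.0005,0,0,0]

```text
time_s: 4.2
tcp_pos: [0.6078, -0.0173, 0.0953]
orientation: [-1.116, 1.344, -1.344]
ft_force: [-0.7, 0.1, 0.0]
gripper_width: 0.003
```

play_rows:
  targets: [0,0.0005,0,0,0,0,0.0005,0,0,0]

```text
time_s: 4.4
tcp_pos: [0.6079, -0.0174, 0.095]
orientation: [-1.116, 1.344, -1.344]
ft_force: [-0.1, 0.4, 1.5]
gripper_width: 0.001
```

play_rows:
  targets: [0,0.0005,0,0,0,0,0.0005,0,0,0]

```text
time_s: 4.6
tcp_pos: [0.6081, -0.0174, 0.095]
orientation: [-1.116, 1.344, -1.344]
ft_force: [-1.6, 0.6, 5.0]
gripper_width: -0.002
```

play_rows:
  targets: [0,0.0005,0,0,0,0,0.0005,0,0,0]

```text
time_s: 4.8
tcp_pos: [0.6082, -0.0173, 0.095]
orientation: [-1.116, 1.343, -1.344]
ft_force: [-3.3, 1.3, 8.2]
gripper_width: -0.005
```

Stiffness is about 6.5 N/mm, with contact at TCP z = 95.0 mm. I'll ease off slightly and start rolling, in short checked pieces.

play_rows:
  targets: [0.001,-0.0003,0,0,0,0.003,-0.0003,0,0,0,0.006,-0.0003,0,0,0,0.009,-0.0003,0,0,0,0.012,-0.0003,0,0,0,0.014,-0.0003,0,0,0]

```text
time_s: 5.4
tcp_pos: [0.6055, -0.0313, 0.095]
orientation: [-1.116, 1.344, -1.344]
ft_force: [-2.5, 0.8, 5.9]
gripper_width: -0.004
```

play_rows:
  targets: [0.004,0,0,0,0,0.008,0.0002,0,0,0,0.012,0.0004,0,0,0,0.014,0.0005,0,0,0]

```text
time_s: 5.8
tcp_pos: [0.6028, -0.0452, 0.0944]
orientation: [-1.116, 1.344, -1.344]
ft_force: [-3.5, 0.1, 6.5]
gripper_width: -0.002
```

play_rows:
  targets: [0.004,0.0004,0,0,0,0.008,0.0009,0,0,0,0.01,0.0011,0,0,0]

```text
time_s: 6.1
tcp_pos: [0.6009, -0.0551, 0.0933]
orientation: [-1.116, 1.344, -1.344]
ft_force: [-2.8, 0.4, 6.9]
gripper_width: 0.002
```

play_rows:
  targets: [0,-0.004,0,0,0,0,-0.012,0,0,0,-0.01,-0.016,0,0,0,-0.025,-0.016,0,0,0,-0.0375,-0.016,0,0,0,-0.0375,-0.016,0,0,0,-0.0375,-0.016,0,0,0]

```text
time_s: 6.8
tcp_pos: [0.6076, -0.017, 0.1081]
orientation: [-1.117, 1.343, -1.343]
ft_force: [-0.9, 0.1, -0.0]
gripper_width: 0.001
```

```bash
cat >> h.py <<'E'
def bottle(name='b',zlo=.05):
    p,M,f,s=tool();print('t',s['time_s'],'tcp fr',fr(p).round(4),'z',p[2].round(4),'f',f.round(2))
    im,d,K,T,P=cam('wrist');cv2.imwrite(f'pics/{name}.png',im)
    vv,uu=np.mgrid[0:420:1,0:560:1];uu=uu.ravel();vv=vv.ravel();B=pts(d,K,T,uu,vv);F=fr(B)
    dk=im.max(2)[vv,uu]
    ok=(B[:,2]>zlo)&(B[:,2]<.084)&(dk>70)&(F[:,0]>-.06)&(F[:,0]<.05)&(F[:,1]>-.05)&(F[:,1]<.2);B=B[ok];F=F[ok]
    print('x',np.percentile(F[:,0],[1,99.5]).round(4),'ztop',np.percentile(B[:,2],99).round(4))
    X=[];Y=[]
    for x0 in np.arange(-.05,.03,.008):
        q=(F[:,0]>=x0)&(F[:,0]<x0+.008)
        if q.sum()>60:
            A=np.c_[F[q,1],B[q,2],np.ones(q.sum())];b=(F[q,1]**2+B[q,2]**2);k=np.linalg.lstsq(A,b,rcond=None)[0]
            r=np.sqrt(k[2]+k[0]**2/4+k[1]**2/4)
            print(round(x0+.004,3),q.sum(),'cy',(k[0]/2).round(4),'cz',(k[1]/2).round(4),'r',r.round(4))
            if abs(r-.0375)<.002:X.append(x0+.004);Y.append(k[0]/2)
    if len(X)>1:
        c=np.polyfit(X,Y,1);print('y at x=-.01:',np.polyval(c,-.01).round(4),'yaw deg',np.degrees(np.arctan(c[0])).round(2))
E
python3 -c "
from h import *
bottle('b1')"
```

```text
t 6.8 tcp fr [[-0.01    0.1583]] z 0.1081 f [-0.88  0.13 -0.03]
x [-0.0425  0.0287] ztop 0.0761
-0.046 195 cy 0.1364 cz 0.0393 r 0.0355
-0.038 743 cy 0.1348 cz 0.0425 r 0.0324
-0.03 885 cy 0.1368 cz 0.0391 r 0.0363
-0.022 972 cy 0.1375 cz 0.0375 r 0.0378
-0.014 1264 cy 0.1374 cz 0.0375 r 0.0378
-0.006 1925 cy 0.1373 cz 0.0376 r 0.0377
0.002 2047 cy 0.1372 cz 0.0376 r 0.0378
0.01 2181 cy 0.1371 cz 0.0377 r 0.0378
0.018 2265 cy 0.1371 cz 0.0377 r 0.0376
0.026 3266 cy 0.1381 cz 0.0529 r 0.0234
y at x=-.01: 0.1372 yaw deg -0.03
```

View pics/b1.png

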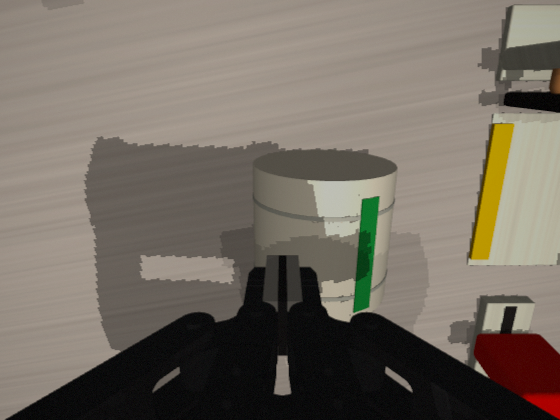

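The bottle rolled cleanly: y is now 137 mm, the yaw is about 0° and the stripe has turned forward. Next is stroke 2, starting behind the top.

play_rows:
  targets: [0.002,0.006,0,0,0,0.002,0.012,0,0,0,0.002,0.0142,0,0,0,0.002,0.015,0,0,0,0.002,0.0153,0,0,0,0.002,0.0153,0,0,0]

```text
time_s: 7.45
tcp_pos: [0.6075, -0.0199, 0.0932]
orientation: [-1.116, 1.344, -1.344]
ft_force: [-0.2, -0.0, -0.2]
gripper_width: 0.004
```

play_rows:
  targets: [0,0.0005,0,0,0,0,0.0005,0,0,0]

```text
time_s: 7.65
tcp_pos: [0.6076, -0.0198, 0.0929]
orientation: [-1.116, 1.344, -1.344]
ft_force: [-0.3, 0.5, 0.5]
gripper_width: 0.002
```

play_rows:
  targets: [0,0.0004,0,0,0,0,0.0004,0,0,0]

```text
time_s: 7.85
tcp_pos: [0.6076, -0.0197, 0.0927]
orientation: [-1.116, 1.344, -1.344]
ft_force: [-0.5, 0.9, 2.4]
gripper_width: -0.002
```

play_rows:
  targets: [0,0.0005,0,0,0,0.0015,0.0003,0,0,0,0.004,-0.0001,0,0,0,0.008,-0.0006,0,0,0]

```text
time_s: 8.25
tcp_pos: [0.6063, -0.0275, 0.0938]
orientation: [-1.116, 1.343, -1.344]
ft_force: [-1.2, 1.6, 5.3]
gripper_width: -0.003
```

play_rows:
  targets: [0.004,-0.0004,0,0,0,0.008,-0.0007,0,0,0,0.012,-0.0009,0,0,0,0.016,-0.001,0,0,0,0.02,-0.001,0,0,0]

```text
time_s: 8.75
tcp_pos: [0.6024, -0.0475, 0.0949]
orientation: [-1.116, 1.344, -1.344]
ft_force: [-3.1, 1.0, 6.8]
gripper_width: -0.001
```

play_rows:
  targets: [0.004,0,0,0,0,0.008,0,0,0,0,0.012,0.0001,0,0,0,0.016,0.0002,0,0,0]

```text
time_s: 9.15
tcp_pos: [0.5995, -0.0633, 0.095]
orientation: [-1.116, 1.344, -1.344]
ft_force: [-3.7, 1.1, 9.4]
gripper_width: -0.0
```

play_rows:
  targets: [0.002,-0.0004,0,0,0,0.005,-0.0002,0,0,0,0.009,0.0,0,0,0,0.012,0.0003,0,0,0]

```text
time_s: 9.55
tcp_pos: [0.5973, -0.0752, 0.0947]
orientation: [-1.117, 1.344, -1.344]
ft_force: [-4.1, 0.1, 10.1]
gripper_width: -0.003
```

play_rows:
  targets: [0.0015,-0.0005,0,0,0,0.004,-0.0004,0,0,0,0.008,0.0,0,0,0,0.01,0.0002,0,0,0]

```text
time_s: 9.95
tcp_pos: [0.5953, -0.0852, 0.094]
orientation: [-1.117, 1.344, -1.344]
ft_force: [-3.2, -0.8, 6.2]
gripper_width: -0.003
```

play_rows:
  targets: [0,-0.004,0,0,0,0,-0.012,0,0,0,-0.01,-0.016,0,0,0,-0.024,-0.016,0,0,0,-0.034,-0.016,0,0,0,-0.034,-0.016,0,0,0,-0.034,-0.016,0,0,0]

```text
time_s: 10.65
tcp_pos: [0.6013, -0.0505, 0.1088]
orientation: [-1.117, 1.344, -1.343]
ft_force: [-0.3, -0.5, -0.0]
gripper_width: 0.002
```

```bash
python3 -c "
from h import *
bottle('b2')"
```

```text
t 10.65 tcp fr [[-0.0102  0.1242]] z 0.1088 f [-0.3  -0.49 -0.03]
x [-0.0431  0.0283] ztop 0.0761
-0.046 258 cy 0.102 cz 0.0408 r 0.0337
-0.038 732 cy 0.1034 cz 0.0392 r 0.0359
-0.03 874 cy 0.1039 cz 0.0383 r 0.037
-0.022 1057 cy 0.1042 cz 0.0373 r 0.0379
-0.014 1437 cy 0.1041 cz 0.0374 r 0.0378
-0.006 1965 cy 0.1041 cz 0.0377 r 0.0376
0.002 2066 cy 0.104 cz 0.0376 r 0.0377
0.01 2171 cy 0.1039 cz 0.0376 r 0.0377
0.018 2255 cy 0.1038 cz 0.0376 r 0.0377
0.026 3102 cy 0.1046 cz 0.0531 r 0.0232
y at x=-.01: 0.1039 yaw deg 0.14
```

View pics/b2.png

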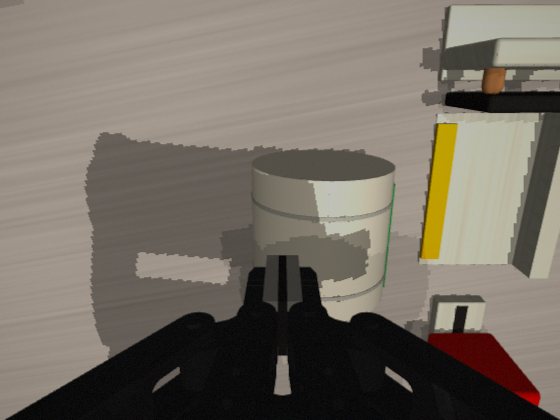

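Stroke 3, starting from bottle y = 104 mm.

play_rows:
  targets: [0.0018,0.006,0,0,0,0.0018,0.012,0,0,0,0.0018,0.0148,0,0,0,0.0018,0.0158,0,0,0,0.0018,0.016,0,0,0,0.0018,0.016,0,0,0]

```text
time_s: 11.3
tcp_pos: [0.6012, -0.0531, 0.0932]
orientation: [-1.116, 1.344, -1.344]
ft_force: [-0.6, 0.7, -0.1]
gripper_width: 0.0
```

play_rows:
  targets: [0,0.0004,0,0,0,0,0.0004,0,0,0]

```text
time_s: 11.5
tcp_pos: [0.6013, -0.053, 0.093]
orientation: [-1.116, 1.344, -1.344]
ft_force: [0.2, 0.5, 1.4]
gripper_width: 0.001
```

play_rows:
  targets: [0,0.0006,0,0,0,0.0015,0.0004,0,0,0,0.004,0,0,0,0,0.008,-0.0005,0,0,0,0.012,-0.0009,0,0,0,0.016,-0.0012,0,0,0,0.02,-0.0014,0,0,0,0.024,-0.0016,0,0,0,0.028,-0.0016,0,0,0]

```text
time_s: 12.4
tcp_pos: [0.596, -0.0809, 0.095]
orientation: [-1.116, 1.344, -1.344]
ft_force: [-2.1, 1.9, 5.6]
gripper_width: -0.001
```

play_rows:
  targets: [0.004,-0.0001,0,0,0,0.008,-0.0002,0,0,0,0.012,-0.0002,0,0,0,0.016,-0.0002,0,0,0]

```text
time_s: 12.8
tcp_pos: [0.593, -0.0966, 0.095]
orientation: [-1.116, 1.344, -1.344]
ft_force: [-2.4, 0.9, 5.7]
gripper_width: 0.002
```

play_rows:
  targets: [0.004,0,0,0,0,0.008,0.0001,0,0,0,0.012,0.0003,0,0,0,0.016,0.0006,0,0,0,0.02,0.0009,0,0,0]

```text
time_s: 13.3
tcp_pos: [0.5893, -0.1165, 0.0941]
orientation: [-1.117, 1.344, -1.344]
ft_force: [-2.6, 0.3, 6.3]
gripper_width: 0.0
```

play_rows:
  targets: [0.002,0.0002,0,0,0,0.005,0.0006,0,0,0]

```text
time_s: 13.5
tcp_pos: [0.5884, -0.1214, 0.0936]
orientation: [-1.117, 1.344, -1.344]
ft_force: [-2.9, -0.2, 6.0]
gripper_width: 0.002
```

play_rows:
  targets: [0,-0.004,0,0,0,0,-0.012,0,0,0,-0.01,-0.016,0,0,0,-0.024,-0.016,0,0,0,-0.035,-0.016,0,0,0,-0.035,-0.016,0,0,0,-0.035,-0.016,0,0,0]

```text
time_s: 14.2
tcp_pos: [0.5948, -0.0857, 0.1087]
orientation: [-1.117, 1.343, -1.343]
ft_force: [0.2, -0.7, -0.6]
gripper_width: 0.002
```

```bash
python3 -c "
from h import *
bottle('b3')"
```

```text
t 14.2 tcp fr [[-0.0104  0.0885]] z 0.1087 f [ 0.21 -0.69 -0.62]
x [-0.0436  0.0278] ztop 0.0761
-0.046 278 cy 0.0675 cz 0.0401 r 0.0346
-0.038 710 cy 0.0682 cz 0.0398 r 0.0353
-0.03 852 cy 0.0691 cz 0.0381 r 0.0372
-0.022 1044 cy 0.0692 cz 0.0375 r 0.0377
-0.014 1450 cy 0.0692 cz 0.0376 r 0.0377
-0.006 1966 cy 0.0691 cz 0.0376 r 0.0376
0.002 2061 cy 0.069 cz 0.0377 r 0.0376
0.01 2167 cy 0.0689 cz 0.0377 r 0.0377
0.018 2253 cy 0.0688 cz 0.0376 r 0.0377
0.026 3004 cy 0.0697 cz 0.0535 r 0.0228
y at x=-.01: 0.0691 yaw deg -0.43
```

View pics/b3.png

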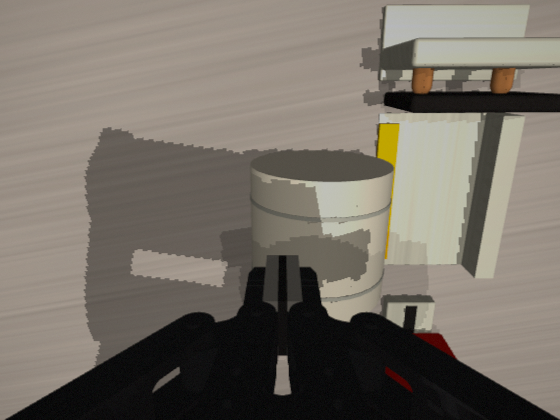

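The bottle is at y = 69 mm and parallel. I'll make a short stroke to about y = 50 mm, just before the lip, then use a fresh stroke for the climb.

play_rows:
  targets: [0.001,0.006,0,0,0,0.001,0.012,0,0,0,0.001,0.0148,0,0,0,0.001,0.0158,0,0,0,0.001,0.0161,0,0,0,0.001,0.0161,0,0,0]

```text
time_s: 14.85
tcp_pos: [0.5946, -0.0874, 0.0931]
orientation: [-1.116, 1.344, -1.344]
ft_force: [-1.9, 0.4, 2.1]
gripper_width: -0.001
```

play_rows:
  targets: [0,0.0003,0,0,0,0,0.0003,0,0,0]

```text
time_s: 15.05
tcp_pos: [0.5947, -0.0874, 0.093]
orientation: [-1.116, 1.344, -1.344]
ft_force: [-3.1, 2.1, 3.8]
gripper_width: 0.001
```

play_rows:
  targets: [0,0.0002,0,0,0,0.0015,0,0,0,0,0.004,-0.0004,0,0,0,0.008,-0.0009,0,0,0,0.012,-0.0013,0,0,0,0.016,-0.0016,0,0,0,0.02,-0.0018,0,0,0,0.024,-0.002,0,0,0,0.028,-0.002,0,0,0,0.032,-0.0021,0,0,0,0.036,-0.0022,0,0,0]

```text
time_s: 16.15
tcp_pos: [0.5881, -0.1231, 0.0953]
orientation: [-1.117, 1.344, -1.344]
ft_force: [-2.5, 0.6, 4.1]
gripper_width: -0.001
```

play_rows:
  targets: [0,-0.004,0,0,0,-0.004,-0.008,0,0,0,-0.009,-0.01,0,0,0,-0.009,-0.01,0,0,0,-0.009,-0.01,0,0,0]

```text
time_s: 16.65
tcp_pos: [0.5898, -0.1135, 0.1049]
orientation: [-1.117, 1.343, -1.344]
ft_force: [-0.2, -0.2, 0.1]
gripper_width: 0.0
```

```bash
python3 -c "
from h import *
bottle('b4')"
```

```text
t 16.65 tcp fr [[-0.0102  0.0602]] z 0.1049 f [-0.16 -0.2   0.06]
x [-0.0435  0.0276] ztop 0.076
-0.046 235 cy 0.0499 cz 0.0373 r 0.0379
-0.038 561 cy 0.0498 cz 0.0373 r 0.0379
-0.03 782 cy 0.0497 cz 0.0376 r 0.0378
-0.022 869 cy 0.0496 cz 0.0377 r 0.0376
-0.014 1272 cy 0.0494 cz 0.0375 r 0.0377
-0.006 1886 cy 0.0493 cz 0.0376 r 0.0377
0.002 2131 cy 0.0492 cz 0.0376 r 0.0377
0.01 2235 cy 0.0491 cz 0.0376 r 0.0378
0.018 2364 cy 0.049 cz 0.0377 r 0.0376
0.026 3056 cy 0.0495 cz 0.0536 r 0.0227
y at x=-.01: 0.0494 yaw deg -0.84
```

View pics/b4.png

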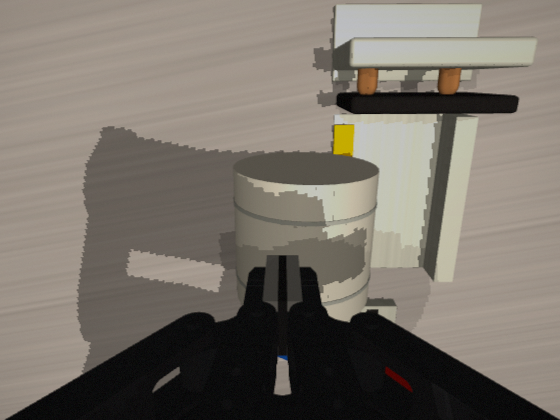

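The bottle is at y = 49.4 mm, about 2 mm before the lip. Now I'll set up the climb stroke, with contact near the top.

play_rows:
  targets: [0.0025,0.006,0,0,0,0.0025,0.009,0,0,0,0.0025,0.0098,0,0,0,0.0025,0.0102,0,0,0,0.0025,0.0102,0,0,0]

```text
time_s: 17.2
tcp_pos: [0.5892, -0.1164, 0.0949]
orientation: [-1.116, 1.344, -1.344]
ft_force: [-1.8, 0.2, 3.1]
gripper_width: 0.003
```

play_rows:
  targets: [0,0.0005,0,0,0,0.002,0.0005,0,0,0,0.004,0.0004,0,0,0]

```text
time_s: 17.5
tcp_pos: [0.5887, -0.1204, 0.095]
orientation: [-1.116, 1.344, -1.344]
ft_force: [-3.0, 1.2, 6.4]
gripper_width: 0.001
```

play_rows:
  targets: [0.0025,-0.0004,0,0,0,0.005,-0.0009,0,0,0]

```text
time_s: 17.7
tcp_pos: [0.5877, -0.1251, 0.0955]
orientation: [-1.116, 1.344, -1.344]
ft_force: [-2.9, 1.7, 5.8]
gripper_width: -0.003
```

play_rows:
  targets: [0.0025,-0.0005,0,0,0,0.005,-0.0009,0,0,0]

```text
time_s: 17.9
tcp_pos: [0.5868, -0.13, 0.0965]
orientation: [-1.116, 1.344, -1.344]
ft_force: [-1.7, 1.9, 6.8]
gripper_width: 0.005
```

play_rows:
  targets: [0.0025,-0.0005,0,0,0,0.005,-0.0009,0,0,0]

```text
time_s: 18.1
tcp_pos: [0.5859, -0.135, 0.0974]
orientation: [-1.116, 1.344, -1.344]
ft_force: [-2.5, 1.4, 6.1]
gripper_width: -0.003
```

play_rows:
  targets: [0.0025,-0.0003,0,0,0,0.005,-0.0006,0,0,0]

```text
time_s: 18.3
tcp_pos: [0.585, -0.14, 0.098]
orientation: [-1.116, 1.344, -1.344]
ft_force: [-2.9, 1.5, 5.5]
gripper_width: 0.001
```

play_rows:
  targets: [0.0025,-0.0002,0,0,0,0.005,-0.0004,0,0,0]

```text
time_s: 18.5
tcp_pos: [0.5841, -0.145, 0.0985]
orientation: [-1.116, 1.344, -1.344]
ft_force: [-2.6, 1.3, 5.8]
gripper_width: -0.001
```

play_rows:
  targets: [0.0025,-0.0001,0,0,0,0.005,-0.0003,0,0,0]

```text
time_s: 18.7
tcp_pos: [0.5831, -0.15, 0.0987]
orientation: [-1.116, 1.344, -1.344]
ft_force: [-2.4, 1.5, 5.5]
gripper_width: -0.001
```

play_rows:
  targets: [0.0025,0,0,0,0,0.005,0,0,0,0]

```text
time_s: 18.9
tcp_pos: [0.5821, -0.155, 0.0986]
orientation: [-1.116, 1.344, -1.344]
ft_force: [-2.0, 0.2, 5.0]
gripper_width: -0.003
```

play_rows:
  targets: [0.0025,0,0,0,0,0.005,0.0001,0,0,0]

```text
time_s: 19.1
tcp_pos: [0.5811, -0.1599, 0.0982]
orientation: [-1.116, 1.344, -1.344]
ft_force: [-2.6, 0.3, 4.7]
gripper_width: 0.003
```

play_rows:
  targets: [0.0025,0.0003,0,0,0,0.005,0.0006,0,0,0]

```text
time_s: 19.3
tcp_pos: [0.5802, -0.1649, 0.0976]
orientation: [-1.116, 1.344, -1.344]
ft_force: [-2.6, 0.3, 5.2]
gripper_width: -0.001
```

play_rows:
  targets: [0,-0.004,0,0,0,0,-0.01,0,0,0,-0.01,-0.014,0,0,0,-0.022,-0.014,0,0,0,-0.027,-0.014,0,0,0,-0.027,-0.014,0,0,0,-0.027,-0.014,0,0,0]

```text
time_s: 20.0
tcp_pos: [0.5852, -0.1376, 0.1113]
orientation: [-1.117, 1.344, -1.343]
ft_force: [-0.5, 0.6, 0.6]
gripper_width: -0.001
```

```bash
python3 -c "
from h import *
bottle('b5')"
```

```text
t 20.0 tcp fr [[-0.0105  0.0357]] z 0.1113 f [-0.47  0.59  0.59]
x [-0.0444  0.0272] ztop 0.08
-0.046 305 cy 0.0255 cz 0.0413 r 0.0379
-0.038 602 cy 0.0254 cz 0.0415 r 0.0378
-0.03 779 cy 0.0253 cz 0.0414 r 0.0379
-0.022 918 cy 0.0253 cz 0.0415 r 0.0377
-0.014 1327 cy 0.0252 cz 0.0416 r 0.0377
-0.006 1950 cy 0.0252 cz 0.0415 r 0.0377
0.002 2118 cy 0.0251 cz 0.0416 r 0.0377
0.01 2223 cy 0.0251 cz 0.0415 r 0.0378
0.018 2302 cy 0.025 cz 0.0416 r 0.0377
0.026 3163 cy 0.0255 cz 0.0578 r 0.0225
y at x=-.01: 0.0252 yaw deg -0.39
```

View pics/b5.png

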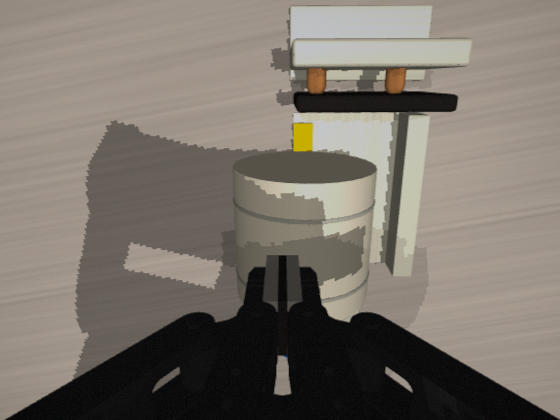

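The bottle rests on the lip at y = 25 mm (centre height about 42 mm), parallel. Now the stroke over the edge and down into the rest.

play_rows:
  targets: [0,0.006,0,0,0,0,0.011,0,0,0,0,0.0122,0,0,0,0,0.0126,0,0,0,0,0.0126,0,0,0]

```text
time_s: 20.55
tcp_pos: [0.5852, -0.1381, 0.0988]
orientation: [-1.116, 1.344, -1.344]
ft_force: [0.3, -0.3, -0.8]
gripper_width: 0.003
```

play_rows:
  targets: [0,0.0005,0,0,0,0,0.0005,0,0,0]

```text
time_s: 20.75
tcp_pos: [0.5854, -0.1381, 0.0987]
orientation: [-1.116, 1.344, -1.344]
ft_force: [-0.3, 0.5, 1.3]
gripper_width: 0.005
```

play_rows:
  targets: [0,0.0004,0,0,0,0,0.0004,0,0,0]

```text
time_s: 20.95
tcp_pos: [0.5855, -0.1381, 0.0986]
orientation: [-1.116, 1.344, -1.344]
ft_force: [-1.2, 0.2, 4.6]
gripper_width: 0.001
```

play_rows:
  targets: [0.003,-0.0002,0,0,0,0.006,-0.0003,0,0,0,0.009,-0.0004,0,0,0,0.012,-0.0004,0,0,0]

```text
time_s: 21.35
tcp_pos: [0.5832, -0.1502, 0.099]
orientation: [-1.116, 1.344, -1.344]
ft_force: [-2.1, 0.6, 5.9]
gripper_width: 0.002
```

play_rows:
  targets: [0.004,0,0,0,0,0.008,0.0001,0,0,0,0.012,0.0003,0,0,0]

```text
time_s: 21.65
tcp_pos: [0.581, -0.1622, 0.0986]
orientation: [-1.116, 1.343, -1.345]
ft_force: [-0.9, 0.2, 4.9]
gripper_width: 0.003
```

play_rows:
  targets: [0.004,0.0004,0,0,0,0.008,0.0009,0,0,0]

```text
time_s: 21.85
tcp_pos: [0.5797, -0.1702, 0.0978]
orientation: [-1.116, 1.343, -1.345]
ft_force: [-2.1, -0.5, 5.9]
gripper_width: -0.003
```

play_rows:
  targets: [0.004,0.0005,0,0,0,0.008,0.0013,0,0,0]

```text
time_s: 22.05
tcp_pos: [0.5782, -0.1782, 0.0965]
orientation: [-1.116, 1.343, -1.345]
ft_force: [-1.9, -1.0, 4.6]
gripper_width: 0.001
```

play_rows:
  targets: [0.004,0.0011,0,0,0,0.007,0.0019,0,0,0]

```text
time_s: 22.25
tcp_pos: [0.5769, -0.1852, 0.0945]
orientation: [-1.116, 1.343, -1.346]
ft_force: [-0.6, -1.8, 4.7]
gripper_width: 0.003
```

play_rows:
  targets: [0.002,0.0006,0,0,0,0.003,0.0009,0,0,0]

```text
time_s: 22.45
tcp_pos: [0.5762, -0.1878, 0.0937]
orientation: [-1.116, 1.344, -1.345]
ft_force: [-3.2, -0.0, 7.8]
gripper_width: 0.001
```

play_rows:
  targets: [0,-0.004,0,0,0,0,-0.015,0,0,0,-0.01,-0.03,0,0,0,-0.02,-0.045,0,0,0,-0.03,-0.06,0,0,0,-0.03,-0.06,0,0,0,-0.03,-0.06,0,0,0]

```text
time_s: 23.15
tcp_pos: [0.5819, -0.1572, 0.1539]
orientation: [-1.116, 1.342, -1.344]
ft_force: [0.2, -0.6, -0.5]
gripper_width: 0.001
```

```bash
python3 -c "
from h import *
bottle('b6')"
```

```text
t 23.15 tcp fr [[-0.0103  0.0158]] z 0.1539 f [ 0.21 -0.59 -0.48]
x [-0.049   0.0269] ztop 0.0761
-0.046 421 cy 0.0005 cz 0.0373 r 0.0378
-0.038 722 cy 0.0005 cz 0.0375 r 0.0377
-0.03 1192 cy 0.0004 cz 0.0376 r 0.0377
-0.022 1265 cy 0.0005 cz 0.0375 r 0.0377
-0.014 1301 cy 0.0004 cz 0.0376 r 0.0377
-0.006 1353 cy 0.0004 cz 0.0376 r 0.0377
0.002 1398 cy 0.0003 cz 0.0377 r 0.0376
0.01 1462 cy 0.0003 cz 0.0376 r 0.0377
0.018 1505 cy 0.0002 cz 0.0377 r 0.0376
0.026 1635 cy 0.0007 cz 0.0529 r 0.0234
y at x=-.01: 0.0004 yaw deg -0.25
```

View pics/b6.png

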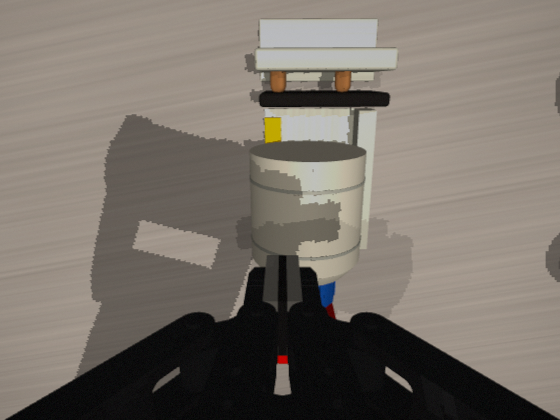

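The bottle is seated: y = +0.4 mm, centre height 38 mm, yaw about −0.3°. Next I'm moving high and back behind the red stop, then down.

play_rows:
  targets: [0.002,0,-0.012,0,0,0.005,0,-0.035,0,0,0.009,0,-0.065,0,0,0.013,0,-0.097,0,0,0.015,0,-0.12,0,0,0.0165,0,-0.132,0,0,0.0165,0,-0.135,0,0,0.0165,0.01,-0.135,0,0,0.0165,0.03,-0.135,0,0,0.0165,0.05,-0.135,0,0,0.0165,0.055,-0.135,0,0,0.0165,0.055,-0.135,0,0]

```text
time_s: 24.4
tcp_pos: [0.4458, -0.1488, 0.097]
orientation: [-1.117, 1.346, -1.342]
ft_force: [-0.2, -0.2, -0.2]
gripper_width: -0.002
```

```bash
cat > st.py <<'E'
from h import *
import sys
p,M,f,s=tool();print('t',s['time_s'],'tcp fr',fr(p).round(4),'z',p[2].round(4),'f',f.round(2))
im,d,K,T,P=cam('wrist');cv2.imwrite(f'pics/{sys.argv[1]}.png',im)
h=cv2.cvtColor(im,cv2.COLOR_BGR2HSV);H,S,V=cv2.split(h);m=((H<8)|(H>172))&(S>120)&(V>50)
vs,us=np.where(m);D=pts(d,K,T,us,vs);F=fr(D);k=(D[:,2]>.064)&(D[:,2]<.072)&(abs(F[:,1])<.05)
print('red top n',k.sum(),'x',np.percentile(F[k,0],[1,99]).round(4) if k.sum() else 0,'y',np.percentile(F[k,1],[1,99]).round(4) if k.sum() else 0)
E
python3 st.py s1
```

```text
t 24.4 tcp fr [[-0.1457 -0.0002]] z 0.097 f [-0.2  -0.25 -0.2 ]
red top n 4426 x [-0.1199 -0.101 ] y [-0.0227  0.0211]
```

View pics/s1.png

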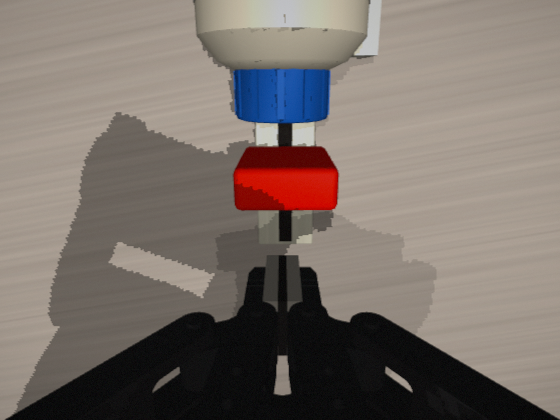

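The fingers are directly behind the stop, in line with it: stop at (286,180), fingers at (283,265), with about 15 mm between them. I'm descending and then approaching.

play_rows:
  targets: [0,0.012,0,0,0,0,0.03,0,0,0,0,0.043,0,0,0,0,0.048,0,0,0,0,0.048,0,0,0,0,0.048,0.004,0,0,0,0.048,0.009,0,0,0,0.048,0.012,0,0,0,0.048,0.012,0,0]

```text
time_s: 25.35
tcp_pos: [0.4586, -0.1517, 0.0508]
orientation: [-1.116, 1.343, -1.345]
ft_force: [0.1, -0.1, 0.0]
gripper_width: 0.005
```

play_rows:
  targets: [0,0,0.001,0,0,0,0,0.002,0,0,0,0,0.003,0,0,0,0,0.003,0,0]

```text
time_s: 25.75
tcp_pos: [0.4594, -0.1514, 0.05]
orientation: [-1.119, 1.347, -1.341]
ft_force: [-7.4, 0.3, 5.0]
gripper_width: -0.002
```

play_rows:
  targets: [0,0,0.001,0,0,0,0,0.002,0,0,0,0,0.004,0,0,0,0,0.006,0,0,0,0,0.008,0,0,0,0,0.01,0,0]

```text
time_s: 26.35
tcp_pos: [0.4684, -0.1531, 0.0498]
orientation: [-1.12, 1.349, -1.34]
ft_force: [-10.0, 1.2, 8.7]
gripper_width: -0.001
```

play_rows:
  targets: [0,0,0.002,0,0,0,0,0.004,0,0,0,0,0.006,0,0,0,0,0.008,0,0,0,0,0.01,0,0]

```text
time_s: 26.85
tcp_pos: [0.478, -0.1548, 0.0498]
orientation: [-1.121, 1.35, -1.339]
ft_force: [-11.6, 1.4, 9.8]
gripper_width: -0.001
```

play_rows:
  targets: [0,-0.0004,0.001,0,0,0,-0.0008,0.003,0,0,0,-0.0012,0.005,0,0,0,-0.0012,0.006,0,0]

```text
time_s: 27.25
tcp_pos: [0.4827, -0.1556, 0.0499]
orientation: [-1.122, 1.351, -1.337]
ft_force: [-11.2, -0.1, 5.0]
gripper_width: 0.001
```

```bash
python3 st.py s2
```

```text
t 27.25 tcp fr [[-0.1081 -0.0003]] z 0.0499 f [-11.24  -0.06   5.  ]
red top n 7552 x [-0.0962 -0.0771] y [-0.0227  0.021 ]
```

View pics/s2.png

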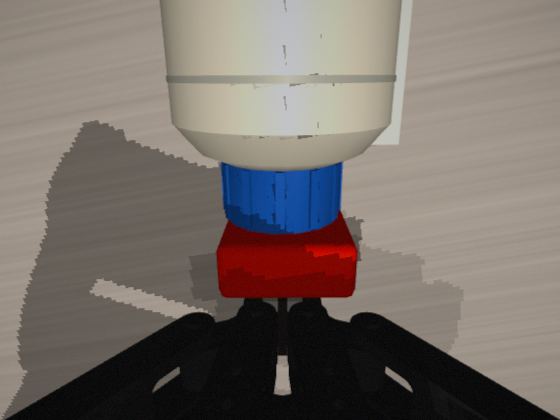

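The stop has moved about 23 mm and now touches the blue cap; everything stays in line. I'm continuing gently.

play_rows:
  targets: [0,-0.0003,0.001,0,0,0,-0.0006,0.003,0,0,0,-0.0006,0.005,0,0,0,-0.0006,0.007,0,0,0,-0.0006,0.009,0,0]

```text
time_s: 27.8
tcp_pos: [0.491, -0.1571, 0.0499]
orientation: [-1.123, 1.352, -1.337]
ft_force: [-12.5, -0.8, 1.9]
gripper_width: -0.0
```

play_rows:
  targets: [0,0,0.001,0,0,0,0,0.0025,0,0,0,0,0.004,0,0,0,0,0.005,0,0]

```text
time_s: 28.2
tcp_pos: [0.496, -0.158, 0.0499]
orientation: [-1.123, 1.352, -1.337]
ft_force: [-12.6, -0.4, 1.8]
gripper_width: -0.002
```

play_rows:
  targets: [0,0,0.001,0,0,0,0,0.002,0,0,0,0,0.003,0,0,0,0,0.004,0,0]

```text
time_s: 28.6
tcp_pos: [0.4998, -0.1587, 0.0499]
orientation: [-1.123, 1.353, -1.337]
ft_force: [-12.0, -0.1, 1.6]
gripper_width: -0.002
```

play_rows:
  targets: [0,0,0.001,0,0,0,0,0.002,0,0]

```text
time_s: 28.8
tcp_pos: [0.5018, -0.1591, 0.0499]
orientation: [-1.123, 1.353, -1.337]
ft_force: [-11.4, -0.2, 3.2]
gripper_width: 0.001
```

play_rows:
  targets: [0,0,0.001,0,0,0,0,0.0015,0,0]

```text
time_s: 29.0
tcp_pos: [0.5033, -0.1594, 0.0499]
orientation: [-1.123, 1.353, -1.337]
ft_force: [-12.4, -0.3, 2.1]
gripper_width: -0.003
```

play_rows:
  targets: [0,0,0.0005,0,0,0,0,0.001,0,0]

```text
time_s: 29.2
tcp_pos: [0.5043, -0.1595, 0.0499]
orientation: [-1.122, 1.353, -1.337]
ft_force: [-12.7, 0.5, 2.2]
gripper_width: -0.001
```

```bash
python3 st.py s3; python3 - <<'E'
from h import *
im,d,K,T,P=cam('scene');c=im[185:300,170:310];cv2.imwrite('pics/sc3.png',cv2.resize(c,None,fx=5,fy=5,interpolation=cv2.INTER_CUBIC))
E
```

```text
t 29.2 tcp fr [[-0.0863 -0.0003]] z 0.0499 f [-12.65   0.46   2.19]
red top n 7550 x [-0.0744 -0.0552] y [-0.0227  0.0209]
```

View pics/sc3.png

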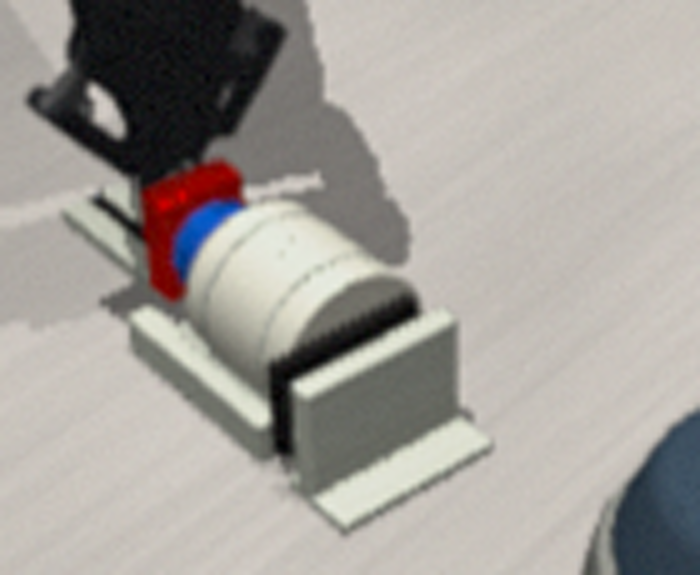

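The scene view shows the base almost at the black pad, around (330,330) in the crop. From here on, fine steps.

play_rows:
  targets: [0,0,0.0005,0,0,0,0,0.001,0,0]

```text
time_s: 29.5
tcp_pos: [0.5051, -0.1597, 0.0499]
orientation: [-1.123, 1.353, -1.336]
ft_force: [-14.2, 0.3, 2.8]
gripper_width: 0.0
```

play_rows:
  targets: [0,0,0.0005,0,0,0,0,0.001,0,0]

```text
time_s: 29.7
tcp_pos: [0.5057, -0.1598, 0.0499]
orientation: [-1.124, 1.354, -1.335]
ft_force: [-14.9, -0.4, 5.7]
gripper_width: 0.001
```

play_rows:
  targets: [0,-0.0003,0.0005,0,0,0,-0.0005,0.001,0,0]

```text
time_s: 29.9
tcp_pos: [0.506, -0.1598, 0.05]
orientation: [-1.125, 1.355, -1.335]
ft_force: [-16.4, -0.4, 4.1]
gripper_width: 0.001
```

play_rows:
  targets: [0,0,0.0003,0,0,0,0,0.0006,0,0,0,0,0.0006,0,0]

```text
time_s: 30.2
tcp_pos: [0.5064, -0.1599, 0.0499]
orientation: [-1.125, 1.356, -1.334]
ft_force: [-16.7, -0.8, 4.6]
gripper_width: 0.002
```

```bash
python3 st.py s4
```

```text
t 30.2 tcp fr [[-0.0841 -0.0003]] z 0.0499 f [-16.69  -0.76   4.58]
red top n 7542 x [-0.0721 -0.0531] y [-0.0227  0.021 ]
```

play_rows:
  targets: [0,0,0.0004,0,0,0,0,0.0008,0,0,0,0,0.0008,0,0]

```text
time_s: 30.55
tcp_pos: [0.5068, -0.16, 0.0499]
orientation: [-1.126, 1.356, -1.333]
ft_force: [-19.3, -0.1, 6.6]
gripper_width: -0.0
```

play_rows:
  targets: [0,-0.0002,0.0004,0,0,0,-0.0002,0.0006,0,0,0,-0.0002,0.0006,0,0]

```text
time_s: 30.85
tcp_pos: [0.507, -0.16, 0.0499]
orientation: [-1.126, 1.357, -1.333]
ft_force: [-18.4, -0.9, 6.6]
gripper_width: -0.001
```

play_rows:
  targets: [0,0,0,0,0]

```text
time_s: 30.95
tcp_pos: [0.5071, -0.16, 0.05]
orientation: [-1.126, 1.357, -1.333]
ft_force: [-20.3, -0.5, 5.4]
gripper_width: -0.002
```

play_rows:
  targets: [0,0,0,0,0]

```text
time_s: 31.05
tcp_pos: [0.507, -0.16, 0.05]
orientation: [-1.126, 1.357, -1.333]
ft_force: [-19.5, -0.2, 6.9]
gripper_width: 0.003
```

play_rows:
  targets: [0,0,0,0,0]

```text
time_s: 31.15
tcp_pos: [0.507, -0.16, 0.0499]
orientation: [-1.126, 1.357, -1.333]
ft_force: [-18.7, -0.2, 5.4]
gripper_width: 0.0
```

The push is steady at about 19 N along the track, so about 9 N on the bottle. Now I'm backing straight off and lifting clear.

play_rows:
  targets: [0,0,-0.002,0,0,0,0,-0.005,0,0,0,0,-0.01,0,0,0,0,-0.018,0,0,0,0,-0.025,0,0,0,-0.015,-0.027,0,0,0,-0.045,-0.027,0,0,0,-0.085,-0.027,0,0,0,-0.12,-0.027,0,0,0,-0.135,-0.027,0,0,0,-0.135,-0.027,0,0,0,-0.135,-0.027,0,0]

```text
time_s: 32.35
tcp_pos: [0.4862, -0.1565, 0.1872]
orientation: [-1.116, 1.344, -1.344]
ft_force: [-0.2, -0.0, -1.6]
gripper_width: -0.001
```

```bash
python3 st.py s5;python3 - <<'E'
from h import *
for n,b in(('scene',(185,300,170,310)),('top',(165,270,255,395))):
    im,d,K,T,P=cam(n);cv2.imwrite(f'pics/{n}F.png',cv2.resize(im[b[0]:b[1],b[2]:b[3]],None,fx=5,fy=5,interpolation=cv2.INTER_CUBIC));cv2.imwrite(f'pics/{n}Full.png',im)
bottle('b7')
E
```

```text
t 32.35 tcp fr [[-0.1046 -0.0006]] z 0.1872 f [-0.24 -0.04 -1.56]
red top n 2017 x [-0.0719 -0.0527] y [-0.0228  0.0213]
t 32.5 tcp fr [[-0.1051 -0.0003]] z 0.1858 f [-0.44  0.6  -0.33]
x [-0.0589  0.0195] ztop 0.0762
-0.046 637 cy 0.0005 cz 0.0392 r 0.0204
-0.038 683 cy 0.0006 cz 0.0385 r 0.021
-0.03 796 cy 0.0008 cz 0.0487 r 0.0164
-0.022 1243 cy 0.0007 cz 0.0407 r 0.0309
-0.014 1518 cy 0.0006 cz 0.0379 r 0.0373
-0.006 1594 cy 0.0006 cz 0.0379 r 0.0375
0.002 1611 cy 0.0006 cz 0.0377 r 0.0376
0.01 1688 cy 0.0006 cz 0.0379 r 0.0374
0.018 1071 cy 0.0006 cz 0.0374 r 0.0378
y at x=-.01: 0.0006 yaw deg -0.06
```

View pics/s5.png

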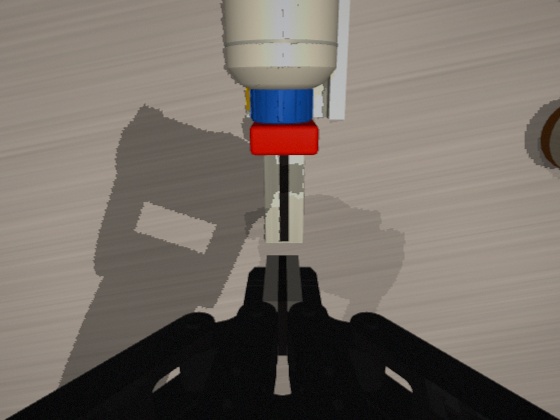

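View pics/sceneF.png

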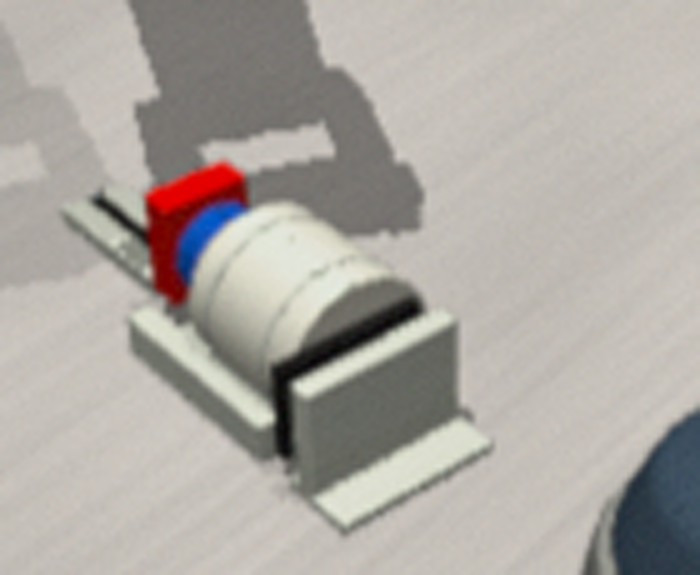

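View pics/sceneFull.png

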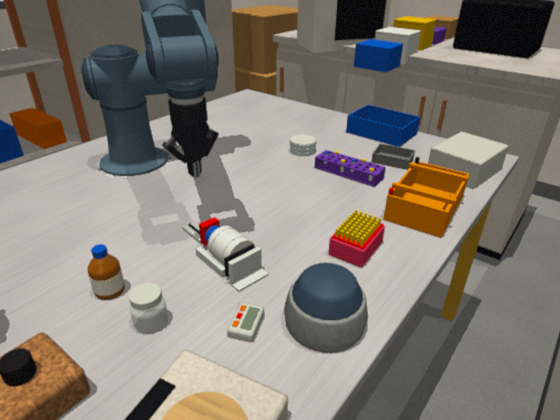

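The pictures show the bottle seated and parallel between the red stop and the black pad. The stop stayed put on release, the gripper is clear, and nothing else has moved. Handing in.

```bash
python3 -c "
from h import *
print(env.close_job())"
```

```text
the job is handed in; nothing more can be done
None
```

The bottle is in the rest, held between the red stop and the black end pad, and I handed the job in at about 32.5 s of the 72 s limit.

- **Rolling:** I rolled the bottle with the closed fingers in short strokes, touching it only within about 20° of its top. The steady press was mostly 4–7 N. It reached 9–10 N for a moment in the second stroke, slightly over the advised 4–9 N but well below the 18 N breaking limit. The measured force also showed a steady 2–4 N along the bottle's axis during the strokes. It did not yaw the bottle noticeably and moved it only 1–2 mm along its axis.
- **Over the lip:** The bottle climbed the lip, rested on top and was rolled down into the rest. It ended about 0.5 mm from the seat line, parallel, with its axis at 38 mm height.
- **Clamping:** I pushed the stop about 47 mm. The last push readings averaged about 19 N along the track, which means about 9 N on the bottle. The stop travelled roughly 2.5 mm after the bottle met the pad, or 7–8 N of spring force. The gap between the two figures is about what the bottle's friction on the bench would account for.
- **Last checks:** After the fingers backed off, the stop face stayed at the same place to within about 0.5 mm. The bottle was still seated and parallel, the gripper was clear, and the other things on the bench looked unmoved. No check failed.

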